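Back-light a glass ball in its dish and turn it a quarter turn

TASK

Turn the iris knob on the light box so that its pointer faces the raised mark. Then lift the dish by its upright fin, with the loose glass ball in it, carry it without turning it to about 60 mm above the middle of the round light window and pause there a second, then turn the dish a quarter turn (either way), keeping it level and the ball in its middle all the time. Finish while still holding the dish level and still above the window, a quarter turn from how it stood on its stand, and leave the bottle, the jar and the slide box alone.

Things in the scene. Friction and masses are not known exactly. Their poses are not given: they have to be found in the camera images.
- lightbox: fixed grey light box, 150 x 250 x 50 mm (x, y, z); origin at the centre of its underside, z up. Its top carries the round window (towards its -y end) and the black iris knob (towards its +y end, its axis 75 mm from the box centre along +y)
- window (a point): centre of the round white light window (88 mm across with its dark rim) on the light box, 2 mm above the box top; axes as the light box
- mark (a point): centre of the raised white rib that is the mark for the knob: 22 x 5 mm, 3 mm high, on the box top 53 mm from the knob's axis along the box's +x; the rib runs radially from the knob
- iris (a joint): angle of the iris knob about its vertical axis, rad, counter-clockwise from above positive; 0 = the pointer faces the mark (along the light box's +x); stops at -1.5 and 1.5. Friction holds it where it is left (about 0.05 N m)
- iris_grip (a point): grip point of the black iris knob, on its axis, 30 mm above the box top; its x axis points along the pointer. The knob is a disc 48 mm across and 8 mm high with an upright bar 40 mm long (along x), 12 mm thick (along y), its top 41 mm above the box top; only at the +x end a small white pointer nose juts from the disc to 39 mm from the axis
- stand: fixed square stand of wood with a rubber top, 90 x 90 mm, 22 mm high; origin at the centre of its underside. The dish starts centred on it with its axes parallel to the stand's (its handle on the stand's -x side); the quarter turn is reckoned from the stand's axes
- dish_bowl (a point): lowest point of the hollow of the white dish, on the dish's axis, 6.4 mm above its flat underside; z is the dish's axis (up). The dish is loose, 108 mm across, 18 mm high at the rim, about 0.12 kg, hollowed 8 mm deep (slope 5 degrees within 16 mm of the axis, 12 degrees farther out), with a handle on its -x side. Turns with the dish
- dish_handle (a point): grip point of the dish's handle: an upright fin 12 mm thick (along the dish's y), 30 mm long (along the dish's x, radial), its top 56 mm above the dish's underside. This point lies in the middle of the fin, 81 mm from the dish's axis along the dish's -x and 35 mm above the underside; a flat tab under the fin, 26 mm wide, has its top 10.5 mm above the underside
- ball_center (a point): centre of the loose amber glass ball, 24 mm across, about 18 g, that lies in the hollow of the dish and rolls freely
- dropper: small white bottle with a red cap, 38 mm across, 85 mm high, loose bystander; origin at the centre of its underside
- jar: low glass jar with a steel lid, 52 mm across, 50 mm high, loose bystander; origin at the centre of its underside
- slidebox: closed grey box for slides, 85 x 100 x 32 mm, loose bystander; origin at the centre of its underside
Things that resemble listed ones, but are neither listed nor needed, are in the scene too. What is shaped like the stand but purple or yellow is not meant.

How it is judged:
By the outcome, as a careful person would: the job done as asked, in the order asked, and still so for the second after the job is handed in, while the arm keeps its last pose, push and grip.
It also fails if it takes over 64 s, if anything falls off the work surface, if the arm or the gripper's body presses on something with over 40 N, if the wrist force passes 120 N, or if a joint passes its speed limit or range.

ROBOT

A 6-joint arm with a two-finger parallel gripper is mounted at the origin on the work surface. World frame = base frame: x ahead of the robot, y to its left, z up, the work surface at z = 0. Lengths are in mm, angles in degrees, forces in N, time in s.
With the tool pointing down it reaches from about 350 to 850 mm from the base axis. Payload 8.1 kg.
Tool frame: the origin (TCP) lies at the very end of the fingers, on their centre line; the grasp point (between the pads) lies 19 mm behind it; z points along the fingers, y is the direction in which the jaws open and shut (so a half turn about z gives the same grasp; the last joint's range is limited). The gripper opens to 85 mm and grips with 20 to 120 N. Pads are 22 mm wide; open, the fingers measure 114 mm over their backs; the gripper's body (76 mm by 85 mm) begins 54 mm behind the grasp point. The pads swing forward as they close: fully open they stand 13 mm farther back than shut.
Start: joints at [-70.096, 7.471, 85.268, -0, 87.261, -4.893], TCP at [251.668, -544.673, 231.292] pointing down, gripper open.
Joint ranges: [-169.43, 169.43], [-51.17, 129.36], [1.28, 143.12], [-76.62, 256.62], [0, 156.53], [-152.29, 152.29]. Speed limits (degrees/s): [136.94, 136.94, 159.86, 180, 180, 180].

INTERFACE

Orientations are given as [roll, pitch, yaw] about the fixed x, y, z axes, in that order (R = Rz(yaw) Ry(pitch) Rx(roll)).
In Python, from bench import sensors, viewer, job gives the robot as it stands.
- The arm moves only by the shell command python3 -m pendant 'ROWS' [FORCE]. ROWS is JSON, one flat list of numbers, 5 for each row, row after row: the shift along the world's x, y, z in mm, then the turn about the world's z in rad, then the finger opening in mm, from 0 to 85.4. In form: [x, y, z, twist, hand, x, y, z, twist, hand, ...]. A call has 1 to 12 rows; each row shifts and turns the pose as measured when the row begins; what a row does not reach is not made up. A row lasts 1/12 s, in which the tool goes at most 41.7 mm and 7.16 degrees, less where a joint would pass 70% of its speed; a pose out of reach is approached as far as the arm can. A call with a gripper value outside its range is refused whole. The fingers move at their own pace and stop on an object; FORCE is the grip in N (left out, the last holds). Time passes only in rows, so rows that do not move let the fingers close. It gives the time, the measured TCP pose, the force and the opening at its end, in the units of the state.
- sensors.sense(): the state, without advancing time (a new reading comes with each control period).
- viewer.snapshot(name): name is "scene" or "top"; returns a dict with "frame" (420x560x3 uint8, blue, green, red), "z_map" (420x560 float32, mm along the optical axis (not along the pixel's ray), 0 where there is no reading), "fx", "fy", "cx", "cy" (pixels), "view" (4x4, takes a point from world to camera coordinates). Camera axes: x right, y down, z forward; pixel columns grow to the right and rows downward; lengths in mm; the calibration is good to about 2 mm. A picture is of the moment at which its call begins.
- job.hand_in(): hands the job in, once; it reports no verdict.
The state is a dict: "time": time; "joint_pos": joint angles; "qd": joint speeds; "joint_efforts": joint torques, N m; "tool_pos": TCP position; "tcp_rot": TCP orientation; "ft_force": force on the tool from outside, world axes, zero at the start; "wrist_torque": the same for the moment, N m; "finger_gap": finger opening in mm.
Only numpy, scipy, OpenCV 4.12 (cv2) and the standard library are available. Lean on these libraries where they do the work, as an engineer would, in place of code of your own. Each camera call takes 0.05 s, during which the arm holds its last target.

## Working session

There is one attempt and no reset: what is moved stays moved. The work goes in short steps, Python scripts to look and compute and a shell command to move; the robot and the scene stay as the last step left them, time stands still between calls to the robot, and variables do not carry over. Pictures are saved under pics/ and viewed, and the job is handed in when it is done.

```bash
ls; mkdir -p pics
python3 - <<'E'
from bench import sensors, viewer
import cv2
print(sensors.sense())
for n in ("scene","top"):
    s=viewer.snapshot(n); cv2.imwrite(f"pics/{n}0.png",s["frame"]); print(n,s["fx"],s["fy"],s["cx"],s["cy"],s["view"].round(3).tolist() if hasattr(s["view"],'round') else s["view"])
E
```

```text
pics
{'time': 0.0, 'joint_pos': array([-7.00963688e+01,  7.51496819e+00,  8.53320062e+01,  2.71101379e-04,
        8.72612202e+01, -4.89508681e+00]), 'qd': array([-0.01318314,  0.00739025, -0.01381765,  0.01276015, -0.02530002,
        0.05774418]), 'joint_efforts': array([-1.24058803e-03, -5.69409835e+01, -5.00546622e+01, -3.64448370e-04,
        1.50090567e-02, -1.78849660e-05]), 'tool_pos': array([ 251.46759254, -544.13497171,  230.21975917]), 'tcp_rot': array([-1.79892223e+02, -9.50217364e-03,  2.47986958e+01]), 'ft_force': array([ 0.2624104 , -0.24360645, -0.30736968]), 'wrist_torque': array([-0.02971293, -0.03361824, -0.02631839]), 'finger_gap': 85.44079242750126}
scene 430.67005156015534 430.67005156015534 277.7822629837039 214.4197071693714 [[0.884, 0.467, -0.012, -465.072], [0.361, -0.701, -0.615, -183.928], [-0.296, 0.54, -0.788, 1021.165], [0.0, 0.0, 0.0, 1.0]]
top 380.52661985883964 380.52661985883964 284.831346786059 208.96382064406512 [[0.007, -0.999, -0.038, -36.237], [-0.984, 0.0, -0.18, 545.051], [0.18, 0.039, -0.983, 710.354], [0.0, 0.0, 0.0, 1.0]]
```

View pics/scene0.png

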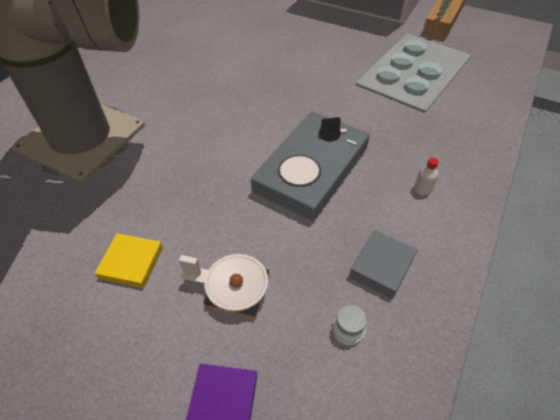

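View pics/top0.png

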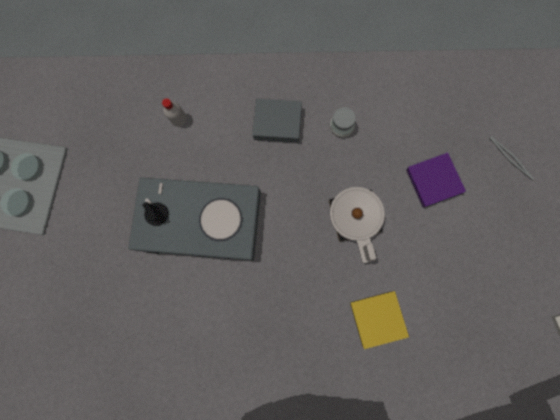

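The top view shows the light box at about (195,219), the knob at (156,213) with its pointer nose near (148,201), and the mark at (160,188). The window is at (221,219). The dish is at (357,213) with its fin near (367,250) and the ball at (358,213). Lookalikes are the yellow pad (380,320) and the purple pad (436,180). I'm choosing the wooden stand under the dish at (357,215). Next I'll check close crops and measure.

```bash
cat > h.py <<'E'
import numpy as np, cv2
from bench import sensors, viewer
def ray(s,u,v,z):
    V=np.array(s["view"]);R=V[:3,:3];t=V[:3,3];c=-R.T@t
    d=R.T@np.array([(u-s["cx"])/s["fx"],(v-s["cy"])/s["fy"],1.]);return c+d*(z-c[2])/d[2]
def proj(s,p):
    V=np.array(s["view"]);q=V[:3,:3]@np.array(p)+V[:3,3];return s["fx"]*q[0]/q[2]+s["cx"],s["fy"]*q[1]/q[2]+s["cy"]
def cloud(s):
    V=np.array(s["view"]);R=V[:3,:3];t=V[:3,3];Z=s["z_map"];v,u=np.mgrid[:420,:560]
    P=np.stack([(u-s["cx"])/s["fx"]*Z,(v-s["cy"])/s["fy"]*Z,Z],-1);W=(P-t)@R;W[Z==0]=np.nan;return W
def crop(s,x,y,w,h,k,name):
    cv2.imwrite("pics/"+name,cv2.resize(cv2.convertScaleAbs(s["frame"][y:y+h,x:x+w],alpha=1.4),None,fx=k,fy=k,interpolation=cv2.INTER_CUBIC))
E
python3 - <<'E'
from h import *
t=viewer.snapshot("top");s=viewer.snapshot("scene")
crop(t,125,170,140,100,5,"tbox.png");crop(t,320,175,80,100,6,"tdish.png");crop(s,245,100,140,120,5,"sbox.png");crop(s,170,240,110,80,6,"sdish.png")
np.savez("snap0.npz",**{f"{n}_{k}":v for n,q in(("top",t),("scene",s)) for k,v in q.items()})
W=cloud(t)
for n,(u,v) in dict(box=(195,240),win=(221,219),stand=(357,240),table=(300,300),slide=(278,120)).items(): print(n,W[v,u].round(1))
W=cloud(s)
for n,(u,v) in dict(box=(300,200),win=(300,172),table=(150,200)).items(): print(n,W[v,u].round(1))
E
```

```text
box [482.8 143.9  47.4]
win [524.3  92.4  52.1]
stand [ 485.1 -178.    33.9]
table [365.8 -64.6  -2.8]
slide [741.5 -17.8  31.1]
box [562.7  23.1  50.3]
win [530.4  89.4  50.5]
table [267.  -81.1  -0.8]
```

View pics/tbox.png

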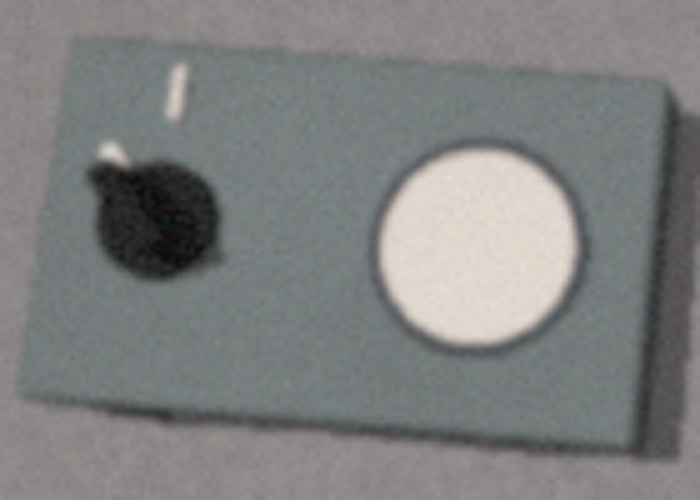

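View pics/tdish.png

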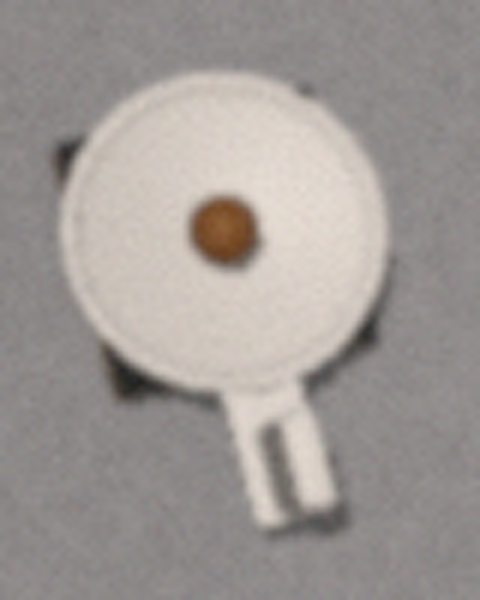

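View pics/sbox.png

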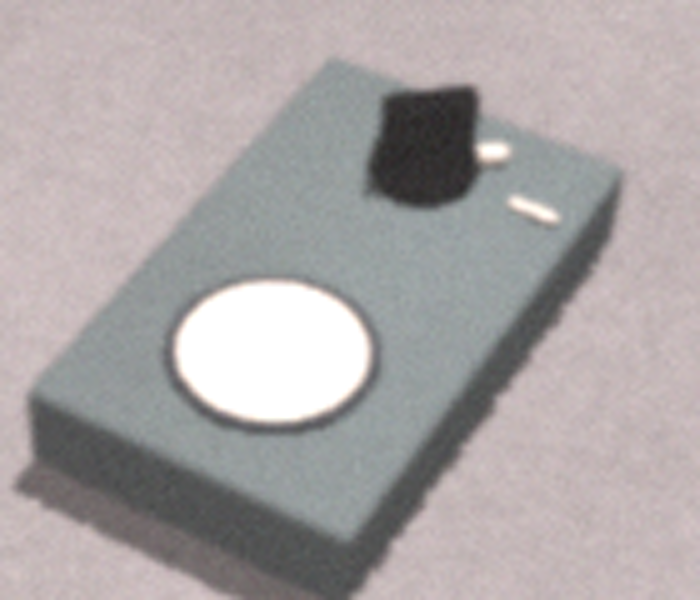

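View pics/sdish.png

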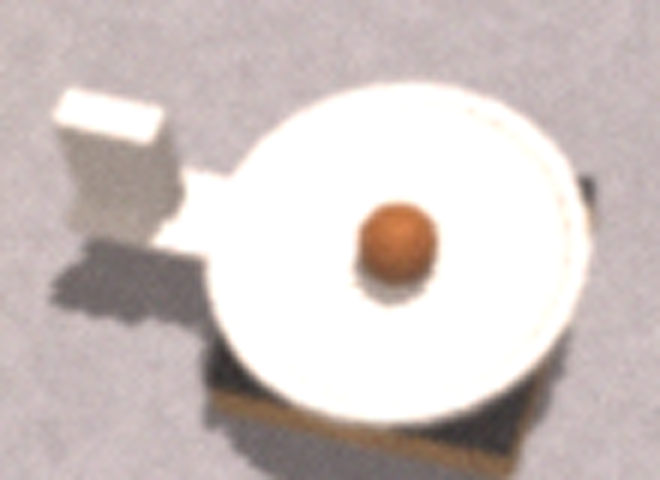

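The crops confirm the choice: the black knob bar with its white nose at scene (343,130), the rib mark at scene (352,142), and the white dish on the wooden stand with its fin top at scene (188,259). Now I'll measure from both views.

```bash
cat > meas.py <<'E'
from h import *
def comp(m,near):
    n,l,st,c=cv2.connectedComponentsWithStats(m.astype(np.uint8))
    ok=[i for i in range(1,n) if st[i,4]>=6]
    i=min(ok,key=lambda i:np.hypot(*(c[i]-near)));return l==i,c[i],st[i,4]
def ell(m):
    c=max(cv2.findContours(m.astype(np.uint8),cv2.RETR_EXTERNAL,cv2.CHAIN_APPROX_NONE)[0],key=len);return c[:,0,:].astype(float)
def plane(s,c,z): return np.array([ray(s,u,v,z)[:2] for u,v in c])
def rect(P):
    r=cv2.minAreaRect(P.astype(np.float32));return r
E
python3 - <<'E'
from meas import *
D=np.load("snap0.npz")
for n,pt in (("top",dict(win=(221,219),mark=(160,188),nose=(147,201),knob=(156,213),ball=(358,213),dish=(340,213),yel=(0,0))),("scene",dict(win=(300,172),mark=(352,142),nose=(343,130),knob=(329,129),ball=(237,281),dish=(237,300)))):
    s={k[len(n)+1:]:D[k] for k in D if k.startswith(n+"_")}
    V=s["view"];print(n,"cam",(-V[:3,:3].T@V[:3,3]).round())
    f=s["frame"];hsv=cv2.cvtColor(f,cv2.COLOR_BGR2HSV);v=hsv[...,2].astype(int);S=hsv[...,1].astype(int);g=f.astype(int)
    th=130 if n=="top" else 185
    print("v win",v[pt["win"][1],pt["win"][0]],"mark",v[pt["mark"][1],pt["mark"][0]],"knob",v[pt["knob"][1],pt["knob"][0]],"table",v[300,300],"box",v[240,195] if n=="top" else v[200,300])
    white=(v>th)&(S<70)
    for q,z in (("win",52),("mark",53),("nose",54)):
        m,c,a=comp(white,pt[q]);P=plane(s,ell(m),z);(e,ax,an)=cv2.minAreaRect(P.astype(np.float32))
        print(q,a,c.round(1),"mean",ray(s,*c,z)[:2].round(1),"circ",[round(float(x),1) for x in (*cv2.minEnclosingCircle(P.astype(np.float32))[0],cv2.minEnclosingCircle(P.astype(np.float32))[1])],"rect",np.round(ax,1),round(an,1))
    m,c,a=comp(v<(45 if n=="top" else 60),pt["knob"]);print("knob px",a,c.round(1),ray(s,*c,70)[:2].round(1))
    o=(S>110)&(hsv[...,0]<22);m,c,a=comp(o,pt["ball"]);zz=22+6.4+12;print("ball",a,c.round(1),ray(s,*c,zz).round(1))
    m,c,a=comp(white,pt["dish"]);m2=cv2.morphologyEx(m.astype(np.uint8),cv2.MORPH_OPEN,cv2.getStructuringElement(cv2.MORPH_ELLIPSE,(25,25)))
    P=plane(s,ell(m2),40);e=cv2.fitEllipse(P.astype(np.float32));print("dish",a,np.round(e[0],1),np.round(e[1],1))
    # box top mask
    bm=(g[...,0]-g[...,2]>8)&(v>60);m,c,a=comp(bm,(195,240) if n=="top" else (300,205))
    m=cv2.morphologyEx(m.astype(np.uint8),cv2.MORPH_CLOSE,np.ones((5,5)));r=rect(plane(s,ell(m),50));print("box",a,np.round(r[0],1),np.round(r[1],1),round(r[2],2))
    # depth: points >60mm 
    W=cloud(s)
    for nm,cen in (("fin",(430,-205)),):
        k=(W[...,2]>60)&(np.abs(W[...,0]-450)<80)&(np.abs(W[...,1]+200)<80)
        Q=W[k];print("fin pts",len(Q),np.nanmean(Q,0).round(1) if len(Q) else "", [np.round(x,1) for x in cv2.minAreaRect(Q[:,:2].astype(np.float32))] if len(Q)>3 else "")
    k=(W[...,2]>80)&(np.hypot(W[...,0]-540,W[...,1]-185)<60);Q=W[k];print("bar pts",len(Q),Q.mean(0).round(1) if len(Q) else "", [np.round(x,1) for x in cv2.minAreaRect(Q[:,:2].astype(np.float32))] if len(Q)>3 else "")
E
```

```text
top cam [408. -64. 795.]
v win 161 mark 149 knob 13 table 100 box 87
win 1135 [220.1 218.9] mean [524.4  94.3] circ [524.8, 94.6, 38.3] rect [72.5 76.3] 0.2
mark 16 [159.8 188.2] mean [587.3 219.7] circ [587.7, 219.4, 8.5] rect [ 3.2 16.9] 85.7
nose 6 [147.  199.8] mean [563.  243.9] circ [562.7, 243.9, 3.0] rect [5.8 2.7] 64.1
knob px 446 [155.7 213.3] [532.8 217.9]
ball 70 [356.9 213. ] [ 538.6 -178.4   40.4]Traceback (most recent call last):
  File "<stdin>", line 16, in <module>
  File "meas.py", line 7, in ell
    c=max(cv2.findContours(m.astype(np.uint8),cv2.RETR_EXTERNAL,cv2.CHAIN_APPROX_NONE)[0],key=len);return c[:,0,:].astype(float)
ValueError: max() iterable argument is empty
```

```bash
cat > m1.py <<'E'
from meas import *
def big(m,near,r=40):
    n,l,st,c=cv2.connectedComponentsWithStats(m.astype(np.uint8))
    i=max([i for i in range(1,n) if np.hypot(*(c[i]-near))<r],key=lambda i:st[i,4]);return l==i,c[i],st[i,4]
def load(n,f="snap0.npz"):
    D=np.load(f);return {k[len(n)+1:]:D[k] for k in D if k.startswith(n+"_")}
E
python3 - <<'E'
from m1 import *
for n,pt in (("top",dict(win=(221,219),mark=(160,188),nose=(147,201),knob=(156,213),ball=(358,213),dish=(357,213))),("scene",dict(win=(300,172),mark=(352,142),nose=(343,130),knob=(329,129),ball=(237,281),dish=(237,282)))):
    s=load(n);f=s["frame"];hsv=cv2.cvtColor(f,cv2.COLOR_BGR2HSV);v=hsv[...,2].astype(int);S=hsv[...,1].astype(int);g=f.astype(int)
    print(n,"v win",v[pt["win"][1],pt["win"][0]],"mark",v[pt["mark"][1],pt["mark"][0]],"knob",v[pt["knob"][1],pt["knob"][0]],"box",f[240,195] if n=="top" else f[200,300],"dish",f[pt["dish"][1]+12,pt["dish"][0]],"tab",f[300,300])
    th=130 if n=="top" else 185
    white=(v>th)&(S<70)
    for q,z in (("win",52),("mark",53),("nose",54)):
        m,c,a=comp(white,pt[q]);P=plane(s,ell(m),z);(e,ax,an)=cv2.minAreaRect(P.astype(np.float32))
        print(q,a,c.round(1),"mean",ray(s,*c,z)[:2].round(1),"rect",np.round(ax,1),round(an,1))
    m,c,a=comp(v<(45 if n=="top" else 60),pt["knob"]);print("knob px",a,c.round(1),ray(s,*c,70)[:2].round(1))
    o=(S>110)&(hsv[...,0]<22);m,c,a=comp(o,pt["ball"]);print("ball",a,c.round(1),ray(s,*c,40.4).round(1))
    w2=(v>(125 if n=="top" else 185))
    m,c,a=big(w2,pt["dish"]);print(a)
    m2=cv2.morphologyEx(cv2.morphologyEx(m.astype(np.uint8),cv2.MORPH_CLOSE,np.ones((15,15))),cv2.MORPH_OPEN,cv2.getStructuringElement(cv2.MORPH_ELLIPSE,(25,25)))
    P=plane(s,ell(m2),40);e=cv2.fitEllipse(P.astype(np.float32));print("dish",np.round(e[0],1),np.round(e[1],1))
    bm=(g[...,0]-g[...,2]>4)&(v>(70 if n=="top" else 100));m,c,a=big(bm,(195,220) if n=="top" else (310,165))
    m=cv2.morphologyEx(m.astype(np.uint8),cv2.MORPH_OPEN,np.ones((3,3)));r=cv2.minAreaRect(plane(s,ell(m),50).astype(np.float32));print("box",a,np.round(r[0],1),np.round(r[1],1),round(r[2],2))
    W=cloud(s)
    for nm,k in (("fin",(W[...,2]>68)&(np.hypot(W[...,0]-455,W[...,1]+200)<60)),("bar",(W[...,2]>82)&(np.hypot(W[...,0]-535,W[...,1]-218)<60)),("stand",(W[...,2]>15)&(np.hypot(W[...,0]-538,W[...,1]+180)<70))):
        Q=W[k];print(nm,len(Q), Q.mean(0).round(1) if len(Q) else "", [np.round(x,1) for x in cv2.minAreaRect(Q[:,:2].astype(np.float32))] if len(Q)>3 else "")
E
```

```text
top v win 161 mark 149 knob 13 box [87 86 81] dish [136 141 148] tab [ 99  99 100]
win 1135 [220.1 218.9] mean [524.4  94.3] rect [72.5 76.3] 0.2
mark 16 [159.8 188.2] mean [587.3 219.7] rect [ 3.2 16.9] 85.7
nose 6 [147.  199.8] mean [563.  243.9] rect [5.8 2.7] 64.1
knob px 446 [155.7 213.3] [532.8 217.9]
ball 70 [356.9 213. ] [ 538.6 -178.4   40.4]
2357
dish [ 538.5 -178.3] [105.  107.4]
box 4723 [547.3 159.7] [31. 55.] 2.99
fin 115 [ 460.5 -195.4   77.1] [array([ 461. , -195.9]), array([29.6, 11.9]), np.float64(14.8)]
bar 146 [535.3 223.   89.3] [array([535.8, 223.9]), array([40.2, 12.4]), np.float64(37.7)]
stand 2474 [ 536.  -177.9   35.3] [array([ 530.5, -177.6]), array([124.4, 106.1]), np.float64(1.2)]
scene v win 217 mark 187 knob 33 box [106 105 103] dish [190 197 214] tab [129 127 138]
win 789 [298.9 169.8] mean [526.4  92.6] rect [73.5 72.9] 27.1
mark 8 [343.5 129.5] mean [560.  246.2] rect [6.8 3.3] 27.0
nose 8 [343.5 129.5] mean [560.4 245.1] rect [6.8 3.3] 27.0
knob px 408 [329.7 129.2] [539.3 214.8]
ball 112 [236. 280.] [ 540.3 -178.6   40.4]
2619
dish [ 539.7 -179.2] [104.9 106.2]
box 2560 [574.3 151.6] [ 42.3 108.4] 24.22
fin 163 [ 463.6 -200.    76.5] [array([ 462.3, -198.7]), array([29.3, 14.2]), np.float64(8.0)]
bar 125 [536.9 219.3  88.7] [array([536.4, 221.9]), array([41.1, 14.9]), np.float64(33.0)]
stand 3306 [ 537.5 -183.7   36.1] [array([ 531.7, -180.3]), array([125.2, 107.4]), np.float64(2.5)]
```

Run:
```python
from m1 import *
t=load("top");s=load("scene")
C=[ray(t,*p,50)[:2] for p in ((140,177.6),(258.4,187),(252,258.6),(129,249.4))]
print(np.round(C,1),np.mean(C,0))
d=C[0]-C[1]+C[3]-C[2];print("yaw",np.degrees(np.arctan2(-d[0],d[1])));d=C[0]-C[3]+C[1]-C[2];print("yaw",np.degrees(np.arctan2(d[1],d[0])))
C=[ray(s,245+a/5,100+b/5,50)[:2] for a,b in ((35,393),(345,543),(622,175),(335,60))]
print(np.round(C,1),np.mean(C,0))
d=C[2]-C[1]+C[3]-C[0];print("yaw",np.degrees(np.arctan2(-d[0],d[1])));d=C[2]-C[3]+C[1]-C[0];print("yaw",np.degrees(np.arctan2(d[1],d[0])))
# stand corners front edge in scene at z=22
a,b=[ray(s,170+x/6,240+y/6,22)[:2] for x,y in ((212,388),(510,455))];print("stand edge",a,b,np.degrees(np.arctan2(*(b-a)[::-1])))
print("mark scene",ray(s,245+533/5,100+208/5,53),"nose",ray(s,245+493/5,100+152/5,54), ray(t,125+112/5,170+153/5,54))
# dish axis->fin
print("fin dir",np.degrees(np.arctan2(539-461.3,0)), np.degrees(np.arctan2(-179+196.5,539-461.3)))
# fin top in both images
W=cloud(t);k=(W[...,2]>72)&(np.hypot(W[...,0]-455,W[...,1]+200)<60);v,u=np.nonzero(k);print(u.mean(),v.mean(),ray(t,u.mean(),v.mean(),78))
print("fin scene top",ray(s,170+109/6,240+115/6,78))
```

```text
[[610.5 263.6]
 [590.   19.3]
 [446.5  29. ]
 [463.4 274.5]] [527.59850224 146.60035596]
yaw -4.362086678890289
yaw -4.067804578386917
[[452.5  29.5]
 [595.4  16.4]
 [616.1 258.5]
 [471.6 272.6]] [533.91182469 144.26709556]
yaw -4.678260735260713
yaw -5.425999713879752
stand edge [ 512.09442513 -234.74887681] [ 596.37929238 -213.59364089] 14.089986253409787
mark scene [590.36135346 218.05197477  53.        ] nose [561.72288358 242.44574495  54.        ] [561.4213256  243.01122268  54.        ]
fin dir 90.0 12.692665545117887
370.26126126126127 250.73873873873873 [ 460.66464658 -195.39847335   78.        ]
fin scene top [ 463.2201528  -198.22021526   78.        ]
```

Estimates so far:

| Item | Position (mm) | Yaw (deg) |
|---|---|---|
| Box | – | ≈ -4.6 |
| Knob axis | (536.3, 221.3) | bar ≈ 38.5 |
| Window | (525.5, 93.5) | – |
| Dish axis | (539.3, -178.8) | 13.5 |
| Fin grip | (461, -197.3) | – |

First move is towards the knob.

```bash
python3 -m pendant '[12,32,-3,0.01,34, 12,32,-3,0.01,34, 12,32,-3,0.01,34, 12,32,-3,0.01,34, 12,32,-3,0.01,34, 12,32,-3,0.01,34, 12,32,-3,0.01,34, 12,32,-3,0.01,34, 12,32,-3,0.01,34, 12,32,-3,0.01,34, 12,32,-3,0.01,34, 12,32,-3,0.01,34]' 40
```

```text
time: 1.2
tool_pos: [394.0, -148.0, 189.6]
tcp_rot: [-179.9, 0.0, 31.3]
ft_force: [0.4, 0.3, -0.8]
finger_gap: 34.0
```

```bash
python3 -m pendant '[12,32,-5,0.01,34, 12,32,-5,0.01,34, 12,32,-5,0.01,34, 12,32,-5,0.01,34, 12,32,-5,0.01,34, 12,32,-5,0.01,34, 12,32,-5,0.01,34, 12,32,-5,0.01,34, 12,32,-5,0.01,34, 12,32,-5,0.01,34, 12,24,-5,0.01,34, 8,12,-3,0.01,34]' && python3 -m pendant '[0,0,0,0,34, 0,0,0,0,34]'
python3 - <<'E'
from h import *
t=viewer.snapshot("top");s=viewer.snapshot("scene")
crop(t,115,150,150,120,5,"tk1.png");crop(s,260,60,140,110,5,"sk1.png")
print(sensors.sense()["joint_pos"])
E
```

```text
time: 2.2
tool_pos: [536.4, 232.3, 128.8]
tcp_rot: [180.0, -0.2, 38.8]
ft_force: [-0.1, -0.5, 0.4]
finger_gap: 34.2
time: 2.37
tool_pos: [536.2, 235.4, 126.9]
tcp_rot: [-180.0, -0.1, 39.0]
ft_force: [0.6, 0.6, -0.0]
finger_gap: 33.5
[1.85593271e+01 9.21849683e+00 9.44223310e+01 6.07827124e-02
 7.62958714e+01 6.95826369e+01]
```

View pics/tk1.png

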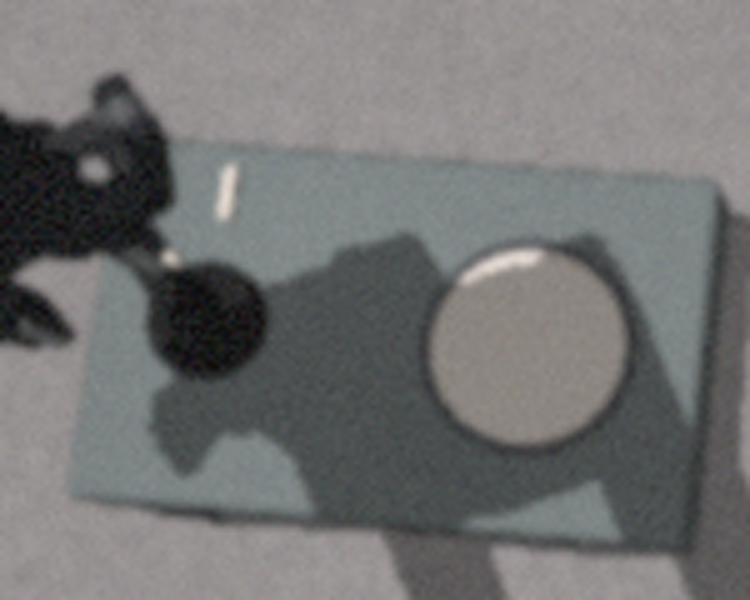

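View pics/sk1.png

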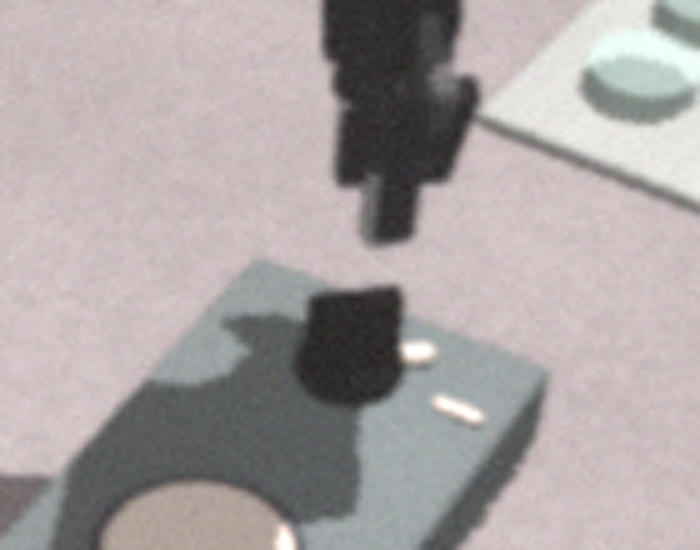

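The gripper is about 14 mm past the knob in +y, still clear above it (bar at scene ≈(330,125)). I'll correct that, then descend.

```bash
python3 -m pendant '[0,-7,-4,0,34, 0,-7,-4,0,34, 0,0,0,0,34, 0,0,0,0,34]'
```

```text
time: 2.8
tool_pos: [535.7, 215.2, 119.5]
tcp_rot: [180.0, -0.1, 38.7]
ft_force: [-0.5, -1.0, 0.2]
finger_gap: 33.8
```

```bash
python3 -m pendant '[0.5,3,-6,0,34, 0,2,-8,0,34, 0,0,-8,0,34, 0,0,-8,0,34, 0,0,-8,0,34, 0,0,-6,0,34, 0,0,-3,0,34, 0,0,0,0,34, 0,0,0,0,34]'
```

```text
time: 3.55
tool_pos: [534.9, 219.4, 65.9]
tcp_rot: [-180.0, 0.0, 38.6]
ft_force: [0.4, 0.1, 0.5]
finger_gap: 34.4
```

```bash
python3 -m pendant '[1,1.5,-1,0,34, 0,0,0,0,26, 0,0,0,0,20, 0,0,0,0,16, 0,0,0,0,13, 0,0,0,0,10, 0,0,0,0,8, 0,0,0,0,8, 0,0,0,0,8]' 40
python3 - <<'E'
from h import *
print(sensors.sense())
t=viewer.snapshot("top");s=viewer.snapshot("scene")
crop(t,115,150,150,120,5,"tk2.png");crop(s,260,60,140,110,5,"sk2.png")
E
```

```text
time: 4.3
tool_pos: [535.0, 222.9, 65.8]
tcp_rot: [-179.8, -0.0, 38.7]
ft_force: [-0.8, 0.9, -2.0]
finger_gap: 11.5
{'time': 4.3, 'joint_pos': array([17.44419524, 12.3765632 , 97.72288154,  0.1794269 , 69.96393124,
       68.72529568]), 'qd': array([-0.0282119 ,  0.05225727,  0.03875951,  0.01570184, -0.02723776,
       -0.02295667]), 'joint_efforts': array([-6.39280993e-01, -5.75197041e+01, -4.62965155e+01, -2.84491405e-01,
       -9.99892107e-02, -3.84704943e-02]), 'tool_pos': array([535.01837818, 222.91115876,  65.79928023]), 'tcp_rot': array([-1.79819955e+02, -1.99696401e-03,  3.86573294e+01]), 'ft_force': array([-0.80291392,  0.87418487, -2.0220775 ]), 'wrist_torque': array([ 0.06554171, -0.03694048,  0.00463616]), 'finger_gap': 11.486664236716143}
```

View pics/sk2.png

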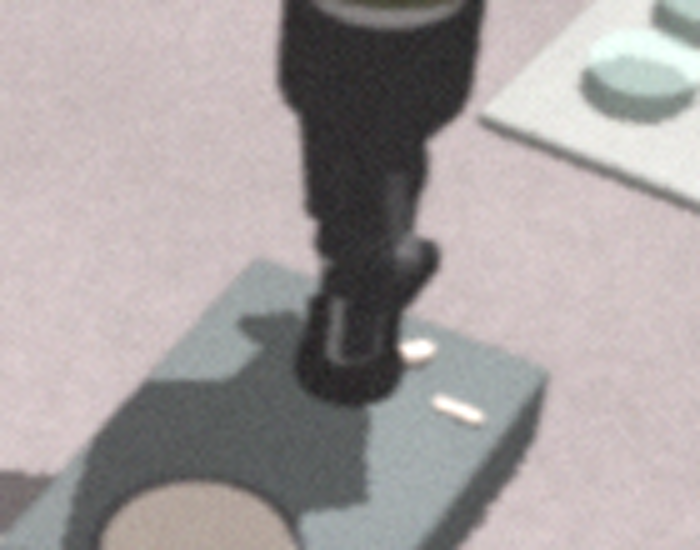

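```bash
python3 -m pendant '[0,0,0,-0.04,8, 0,0,0,-0.07,8, 0,0,0,-0.07,8, 0,0,0,-0.07,8, 0,0,0,-0.07,8, 0,0,0,-0.07,8, 0,0,0,-0.07,8, 0,0,0,-0.07,8, 0,0,0,-0.03,8, 0,0,0,0,8, 0,0,0,0,8]'
```

```text
time: 5.32
tool_pos: [534.4, 224.2, 65.8]
tcp_rot: [-179.7, 0.0, 5.1]
ft_force: [-0.8, 1.0, -0.9]
finger_gap: 11.3
```

```bash
python3 -m pendant '[0,0,0,-0.03,8, 0,0,0,-0.05,8, 0,0,0,-0.05,8, 0,0,0,-0.025,8, 0,0,0,0,8, 0,0,0,0,8]'
python3 - <<'E'
from h import *
t=viewer.snapshot("top");s=viewer.snapshot("scene")
crop(t,115,150,150,120,5,"tk3.png");crop(s,260,60,140,110,5,"sk3.png")
E
```

```text
time: 5.82
tool_pos: [534.4, 224.6, 65.8]
tcp_rot: [-179.6, 0.0, -3.6]
ft_force: [-1.6, 1.2, -1.1]
finger_gap: 11.5
```

View pics/tk3.png

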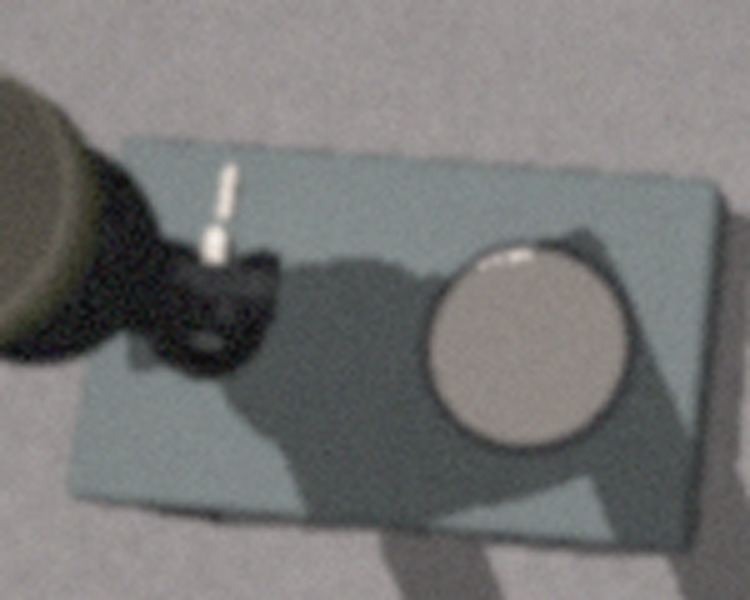

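View pics/sk3.png

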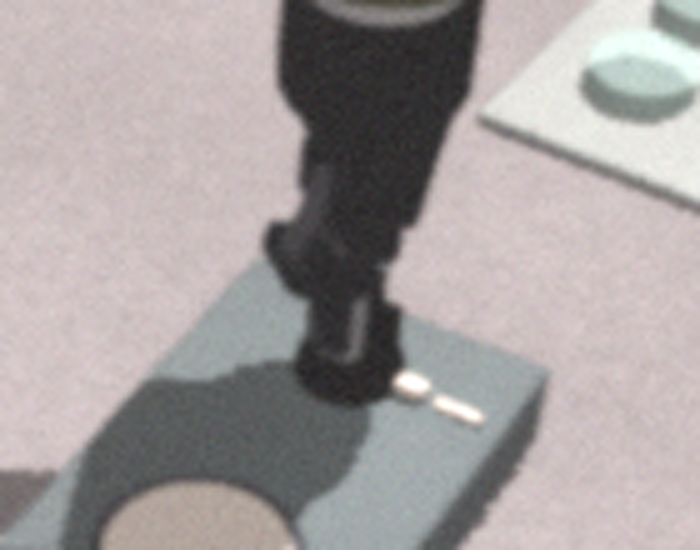

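Run:
```python
from m1 import *
for n,(x,y,w,h),th in (("top",(150,180,20,25),110),("scene",(335,130,25,18),165)):
    s=viewer.snapshot(n);f=cv2.cvtColor(s["frame"],cv2.COLOR_BGR2GRAY)[y:y+h,x:x+w].astype(float)
    v,u=np.nonzero(f>th);P=np.array([ray(s,a+x,b+y,53.5)[:2] for a,b in zip(u,v)]);
    m=P[:,0]>574;wt=f[v,u]-th
    for k in (m,~m): print(n,k.sum(),np.average(P[k],axis=0,weights=wt[k]).round(1))
    a,b=np.average(P[~m],axis=0,weights=wt[~m]),np.average(P[m],axis=0,weights=wt[m]);print(np.degrees(np.arctan2(*(b-a)[::-1])))
```

```text
top 42 [587.2 219.7]
top 31 [566.8 223.1]
-9.443233180423897
scene 18 [589.8 218. ]
scene 14 [566.  224.6]
-15.46971572390143
```

```bash
python3 -m pendant '[0,0,0,-0.03,8, 0,0,0,0,8, 0,0,0,0,8]'
```

```text
time: 6.27
tool_pos: [534.4, 224.7, 65.8]
tcp_rot: [-179.6, 0.0, -5.3]
ft_force: [-0.0, 1.4, -1.3]
finger_gap: 11.1
```

Release slowly and retreat upward.

```bash
python3 -m pendant '[0,0,0,0,16, 0,0,0,0,24, 0,0,0,0,32, 0,0,0,0,36, 0,0,4,0,36, 0,0,10,0,36, 0,0,14,0,36, 0,-5,16,0,36, 0,-20,16,0,36, -3,-30,10,0,36, -6,-30,5,0.03,36, -6,-34,0,0.03,36]'
python3 - <<'E'
from m1 import *
for n,(x,y,w,h),th in (("top",(150,180,20,25),110),("scene",(335,130,25,18),165)):
    s=viewer.snapshot(n);f=cv2.cvtColor(s["frame"],cv2.COLOR_BGR2GRAY)[y:y+h,x:x+w].astype(float)
    v,u=np.nonzero(f>th);P=np.array([ray(s,a+x,b+y,53.5)[:2] for a,b in zip(u,v)]);
    m=P[:,0]>574;wt=f[v,u]-th
    a,b=np.average(P[~m],axis=0,weights=wt[~m]),np.average(P[m],axis=0,weights=wt[m]);print(n,a,b,np.degrees(np.arctan2(*(b-a)[::-1])))
    W=cloud(s);k=(W[...,2]>84)&(W[...,2]<97)&(np.hypot(W[...,0]-535,W[...,1]-221)<32);Q=W[k];print("bar",len(Q),[np.round(q,1) for q in cv2.minAreaRect(Q[:,:2].astype(np.float32))])
    if n=="top": crop(s,115,150,150,120,5,"tk4.png")
    else: crop(s,260,60,140,110,5,"sk4.png")
E
```

```text
time: 7.27
tool_pos: [520.9, 107.2, 151.1]
tcp_rot: [-179.5, -0.4, -1.2]
ft_force: [0.4, 0.1, 0.5]
finger_gap: 35.6Traceback (most recent call last):
  File "<stdin>", line 5, in <module>
IndexError: too many indices for array: array is 1-dimensional, but 2 were indexed
```

```bash
python3 -m pendant '[-6,-30,0,0.03,36, -6,-30,0,0.03,36, -6,-30,0,0.03,36, -6,-30,0,0.03,36, -6,-30,0,0.03,36, -6,-30,0,0.03,36, -6,-30,0,0.03,36, -6,-28,0,0.02,36, -4,-18,0,0.01,36, -3,-12,0,0,36, 0,-5,0,0,36, 0,0,0,0,36]'
python3 - <<'E'
from m1 import *
for n,(x,y,w,h),th in (("top",(150,180,20,25),120),("scene",(335,130,25,18),172)):
    s=viewer.snapshot(n)
    if n=="top": crop(s,115,150,150,120,5,"tk4.png");crop(s,300,170,120,110,5,"td4.png")
    else: crop(s,260,60,140,110,5,"sk4.png");crop(s,150,180,140,140,4,"sd4.png")
    f=cv2.cvtColor(s["frame"],cv2.COLOR_BGR2GRAY)[y:y+h,x:x+w].astype(float)
    W=cloud(s);k=(W[...,2]>84)&(W[...,2]<97)&(np.hypot(W[...,0]-535,W[...,1]-221)<32);Q=W[k];print("bar",len(Q),[np.round(q,1) for q in cv2.minAreaRect(Q[:,:2].astype(np.float32))])
    v,u=np.nonzero(f>th);P=np.array([ray(s,a+x,b+y,53.5)[:2] for a,b in zip(u,v)]);
    m=P[:,0]>574;wt=f[v,u]-th
    a,b=np.average(P[~m],axis=0,weights=wt[~m]),np.average(P[m],axis=0,weights=wt[m]);print(n,a,b,np.degrees(np.arctan2(*(b-a)[::-1])))
E
```

```text
time: 8.32
tool_pos: [463.9, -188.7, 166.5]
tcp_rot: [179.8, -1.2, 13.1]
ft_force: [0.5, 0.3, -0.2]
finger_gap: 36.1
bar 149 [array([535.9, 223.7]), array([13.2, 39.5]), np.float64(86.7)]
top [566.09971882 222.48187828] [587.44856333 219.65143351] -7.5522697732388995
bar 109 [array([536.5, 221.1]), array([13.1, 40.4]), np.float64(83.5)]
scene [565.98602529 223.72595159] [589.80834665 217.90755735] -13.725283622484458
```

View pics/tk4.png

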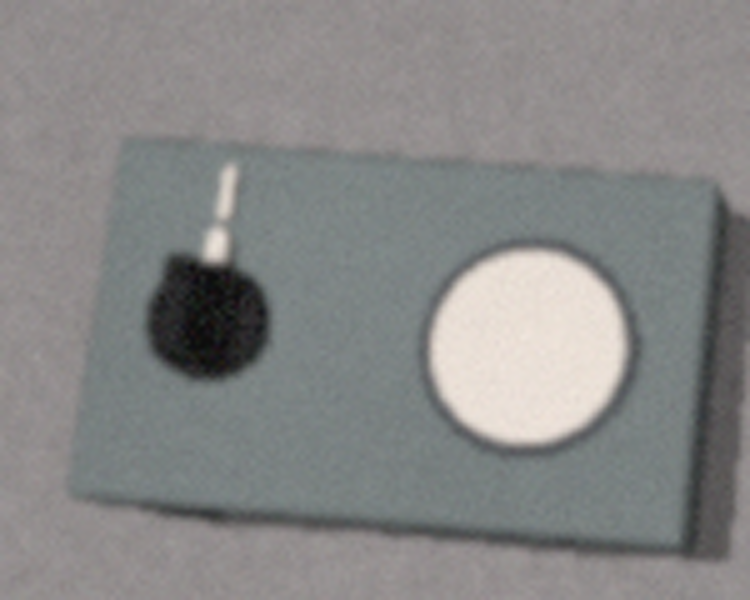

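View pics/sk4.png

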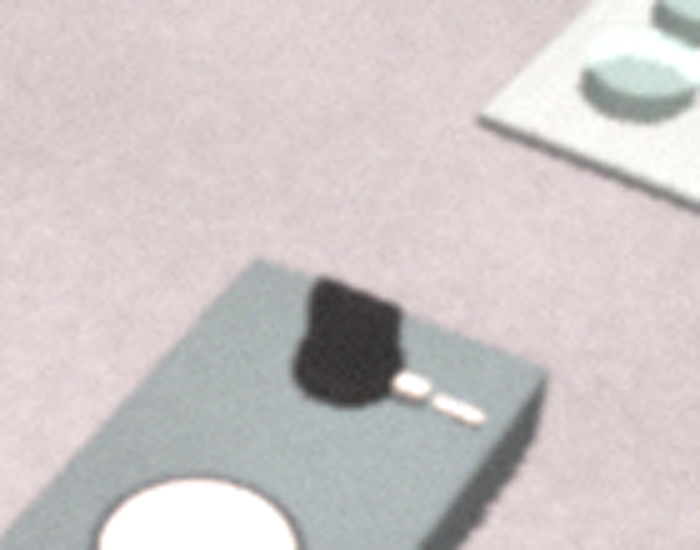

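View pics/sd4.png

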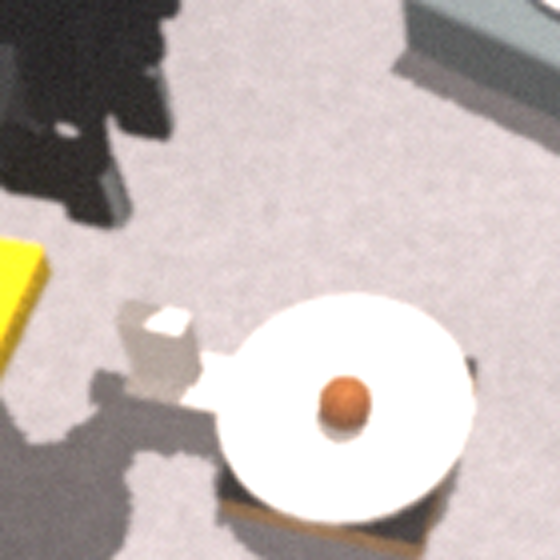

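The knob's nose now lines up with the rib: scene crop (412,384) with the rib at (437..482,400..420), and the bar reads -3.3/-6.5 deg against -4.6 for the box. The ball is still mid-dish. Now I'll settle over the fin.

```bash
python3 -m pendant '[0,0,-4,0,36, 0,0,-6,0,36, 0,0,0,0,36, 0,0,0,0,36, 0,0,0,0,36]'
```

```text
time: 8.83
tool_pos: [464.9, -183.2, 154.7]
tcp_rot: [179.9, -1.2, 13.5]
ft_force: [-0.2, -0.5, -0.2]
finger_gap: 35.8
```

```bash
python3 -m pendant '[-1,-4,-5,0,36, -1,-5,-7,0,36, -1,-3,-7,0,36, 0,0,-7,0,36, 0,0,-7,0,36, 0,0,-7,0,36, 0,0,-4,0,36, 0,0,-2,0,36, 0,0,0,0,36, 0,0,0,0,36]'
```

```text
time: 9.67
tool_pos: [460.3, -195.6, 101.7]
tcp_rot: [-180.0, -1.1, 13.5]
ft_force: [-0.3, -0.1, 0.5]
finger_gap: 35.8
```

```bash
python3 -m pendant '[0.5,-1.5,-5,0,32, 0,0,-7,0,32, 0,0,-7,0,32, 0,0,-6,0,30, 0,0,-4,0,28, 0,0,-2,0,28, 0,0,0,0,28, 0,0,0,0,28]'
python3 - <<'E'
from m1 import *
t=viewer.snapshot("top");crop(t,320,195,80,80,7,"td5.png")
s=viewer.snapshot("scene");crop(s,150,200,140,120,5,"sd5.png")
E
```

```text
time: 10.33
tool_pos: [461.3, -197.2, 68.0]
tcp_rot: [180.0, -1.1, 13.5]
ft_force: [-1.0, 0.1, 0.4]
finger_gap: 28.3
```

View pics/td5.png

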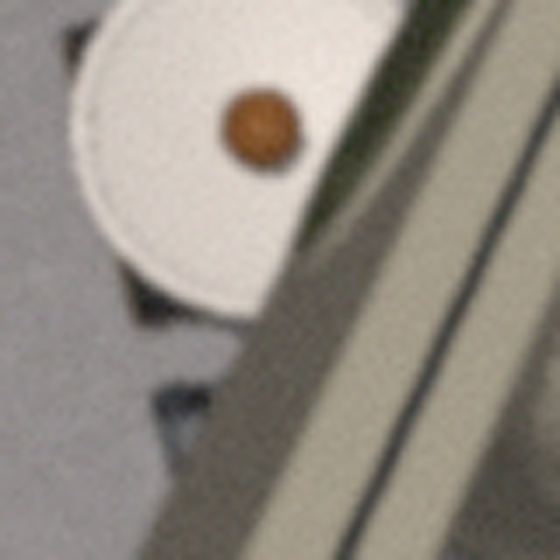

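View pics/sd5.png

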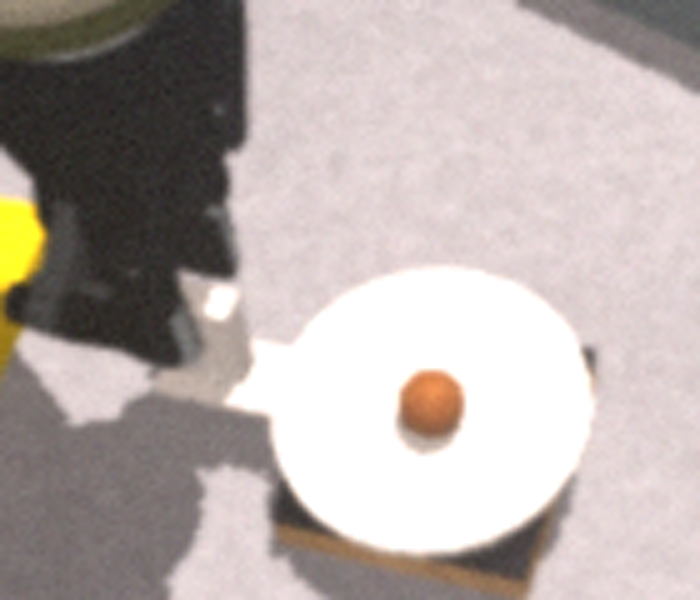

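The fingers straddle the fin (scene crop (210,320)). I'll lower and close gently.

```bash
python3 -m pendant '[0,0,-5,0,28, 0,0,-6,0,28, 0,0,-6,0,28, 0,0,-4,0,26, 0,0,-2,0,24, 0,0,0,0,22, 0,0,0,0,20]'
```

```text
time: 11.02
tool_pos: [461.8, -197.5, 43.2]
tcp_rot: [179.9, -1.2, 13.5]
ft_force: [0.5, 0.3, -0.4]
finger_gap: 20.1
```

```bash
python3 -m pendant '[0,0,-1,0,18, 0,0,0,0,17, 0,0,0,0,16, 0,0,0,0,15, 0,0,0,0,14, 0,0,0,0,13, 0,0,0,0,12.5, 0,0,0,0,12]' 30
python3 - <<'E'
from m1 import *
print(sensors.sense()["ft_force"],sensors.sense()["wrist_torque"])
s=viewer.snapshot("scene");crop(s,150,200,140,120,5,"sd6.png")
E
```

```text
time: 11.68
tool_pos: [462.2, -197.6, 42.9]
tcp_rot: [179.9, -1.2, 13.5]
ft_force: [-0.6, 0.2, 0.4]
finger_gap: 11.9
[-0.60749683  0.17304541  0.37939054] [0.09397178 0.07398845 0.05356636]
```

View pics/sd6.png

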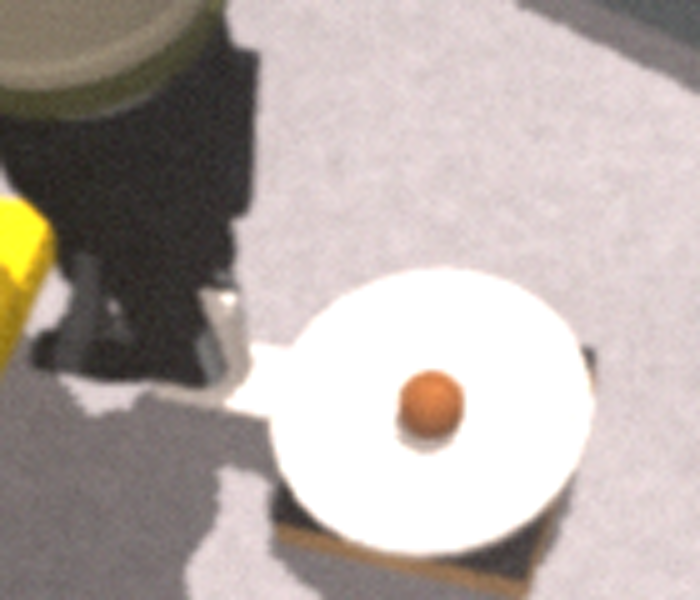

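```bash
python3 -m pendant '[0,0,0,0,11, 0,0,0,0,9, 0,0,0,0,7, 0,0,0,0,7, 0,0,0,0,7]' 80 && python3 -m pendant '[0,0,1,0,7, 0,0,2,0,7, 0,0,2,0,7, 0,0,3,0,7, 0,0,2,0,7, 0,0,1,0,7, 0,0,0,0,7, 0,0,0,0,7]'
python3 - <<'E'
from m1 import *
print(sensors.sense()["ft_force"],sensors.sense()["wrist_torque"])
s=viewer.snapshot("scene");crop(s,150,200,140,120,5,"sd7.png")
E
```

```text
time: 12.15
tool_pos: [462.2, -197.6, 43.1]
tcp_rot: [179.9, -1.2, 13.5]
ft_force: [-0.8, 0.1, 0.4]
finger_gap: 11.1
time: 12.82
tool_pos: [461.9, -197.6, 54.9]
tcp_rot: [179.9, -1.2, 13.5]
ft_force: [0.6, 0.5, -1.0]
finger_gap: 10.6
[ 0.56264586  0.54171441 -0.96109176] [0.04315396 0.13761948 0.00019216]
```

View pics/sd7.png

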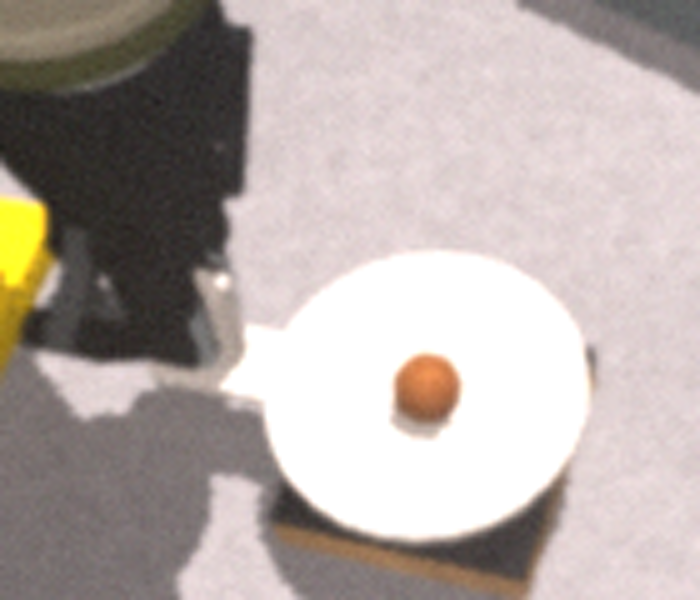

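The dish lifted level with the ball central (scene crop (428,387)). Continuing up.

```bash
python3 -m pendant '[0,0,2,0,7, 0,0,4,0,7, 0,0,5,0,7, 0,0,6,0,7, 0,0,6,0,7, 0,0,6,0,7, 0,0,6,0,7, 0,0,6,0,7, 0,0,6,0,7, 0,0,6,0,7, 0,0,5,0,7, 0,0,4,0,7]' && python3 -m pendant '[0,0,3,0,7, 0,0,2,0,7, 0,0,1,0,7, 0,0,0,0,7, 0,0,0,0,7]';python3 - <<'E'
from m1 import *
s=viewer.snapshot("scene");crop(s,150,140,140,140,4,"sd8.png")
t=viewer.snapshot("top");crop(t,300,160,120,110,5,"td8.png")
E
```

```text
time: 13.87
tool_pos: [461.7, -197.5, 123.7]
tcp_rot: [179.9, -1.2, 13.5]
ft_force: [0.5, -0.1, -1.8]
finger_gap: 11.0
time: 14.28
tool_pos: [462.1, -197.7, 131.3]
tcp_rot: [179.8, -1.3, 13.5]
ft_force: [0.0, 0.0, -1.5]
finger_gap: 11.3
```

View pics/sd8.png

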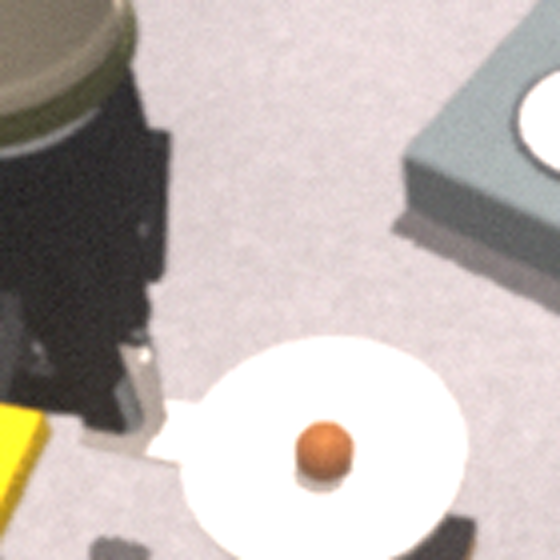

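View pics/td8.png

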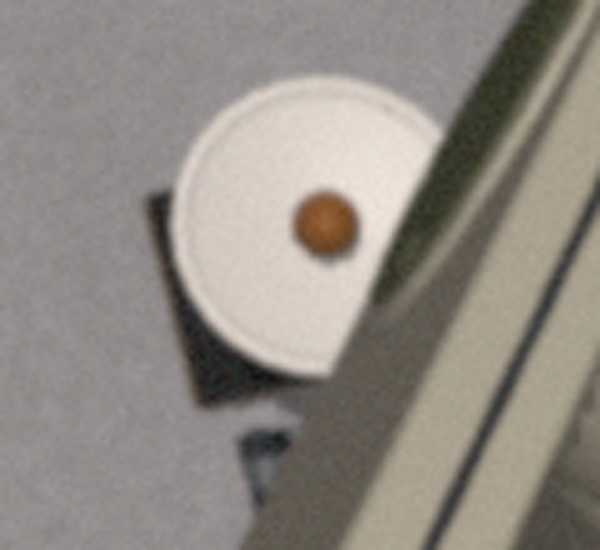

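```bash
python3 -m pendant '[0,1,0,0,7, 0,2,0,0,7, 0,3,0,0,7, -0.2,4,0,0,7, -0.2,5,0,0,7, -0.3,6,0,0,7, -0.3,7,0,0,7, -0.4,8,0,0,7, -0.4,8,0,0,7, -0.4,8,0,0,7, -0.4,8,0,0,7, -0.4,8,0,0,7]'
```

```text
time: 15.38
tool_pos: [457.8, -122.6, 130.0]
tcp_rot: [179.9, -1.2, 13.5]
ft_force: [-0.2, 0.3, -1.6]
finger_gap: 10.9
```

```bash
python3 -m pendant '[-0.4,8,0,0,7, -0.4,8,0,0,7, -0.4,8,0,0,7, -0.4,8,0,0,7, -0.4,8,0,0,7, -0.4,8,0,0,7, -0.4,8,0,0,7, -0.4,8,0,0,7]'; python3 -c "
from h import *
s=viewer.snapshot('scene');crop(s,180,100,180,140,4,'sd9.png')"
```

```text
time: 16.05
tool_pos: [454.1, -51.1, 130.2]
tcp_rot: [179.9, -1.2, 13.5]
ft_force: [-1.4, -0.6, -0.7]
finger_gap: 11.6
```

View pics/sd9.png

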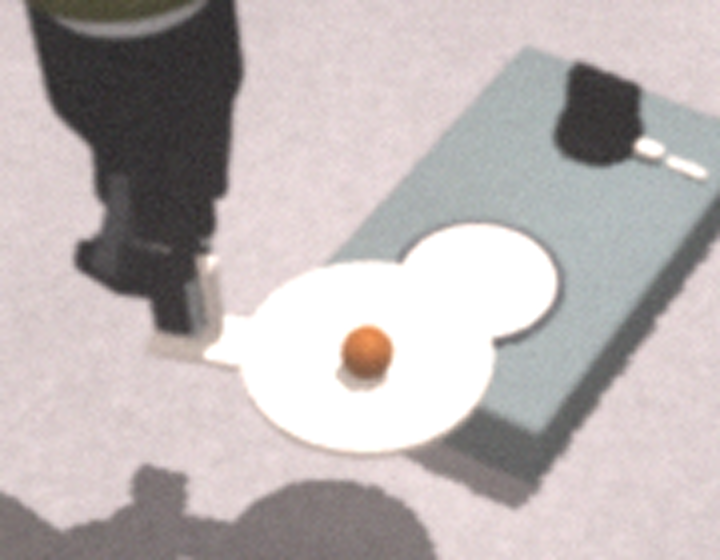

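```bash
python3 -m pendant '[-0.3,8,0,0,7, -0.3,8,0,0,7, -0.3,8,0,0,7, -0.3,8,0,0,7, -0.3,8,0,0,7, -0.3,8,0,0,7, -0.3,8,0,0,7, -0.3,8,0,0,7, -0.3,7,0,0,7, -0.2,6,0,0,7, -0.2,5,0,0,7]'
```

```text
time: 17.02
tool_pos: [450.4, 40.8, 130.1]
tcp_rot: [180.0, -1.2, 13.5]
ft_force: [-0.5, -0.5, -1.8]
finger_gap: 10.8
```

```bash
python3 -m pendant '[0,5,0,0,7, -0.3,5,0,0,7, -0.3,5,0,0,7, -0.3,4,0,0,7, -0.2,3,0,0,7, -0.2,2.5,0,0,7, 0,1.5,0,0,7, 0,0.5,0,0,7, 0,0,0,0,7]'
python3 - <<'E'
from m1 import *
for n in ("scene","top"):
    s=viewer.snapshot(n);hsv=cv2.cvtColor(s["frame"],cv2.COLOR_BGR2HSV)
    o=(hsv[...,1]>110)&(hsv[...,0]<22);near=proj(s,(525,93,127));m,c,a=comp(o,near);print(n,"ball",a,c.round(1),ray(s,*c,127).round(1))
    u,v=map(int,near);crop(s,max(u-75,0),max(v-70,0),150,130,5,n+"10.png")
E
```

```text
time: 17.77
tool_pos: [449.0, 70.8, 130.1]
tcp_rot: [180.0, -1.2, 13.6]
ft_force: [-0.2, 0.3, -0.6]
finger_gap: 11.1
scene ball 90 [299.6 143.2] [526.9  89.8 127. ]
top ball 73 [166.6 103.1] [736.  189.5 127. ]
```

View pics/scene10.png

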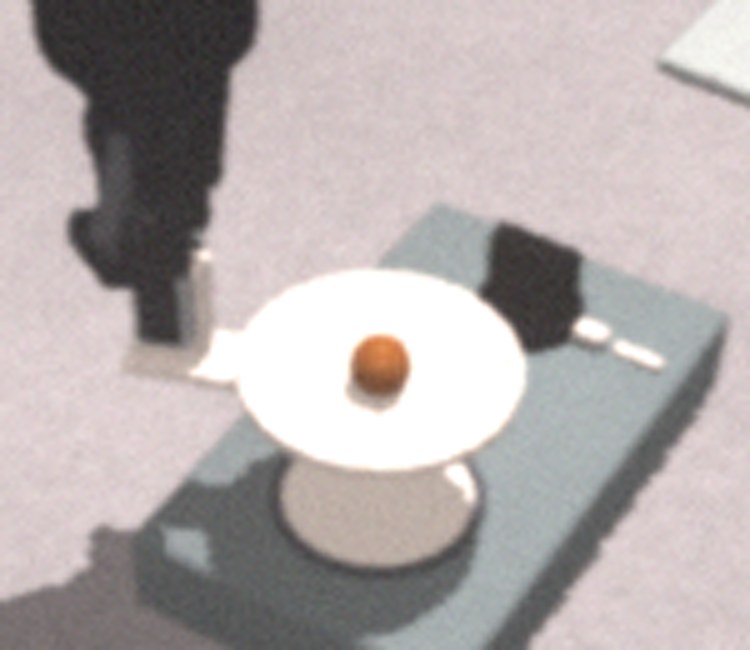

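View pics/top10.png

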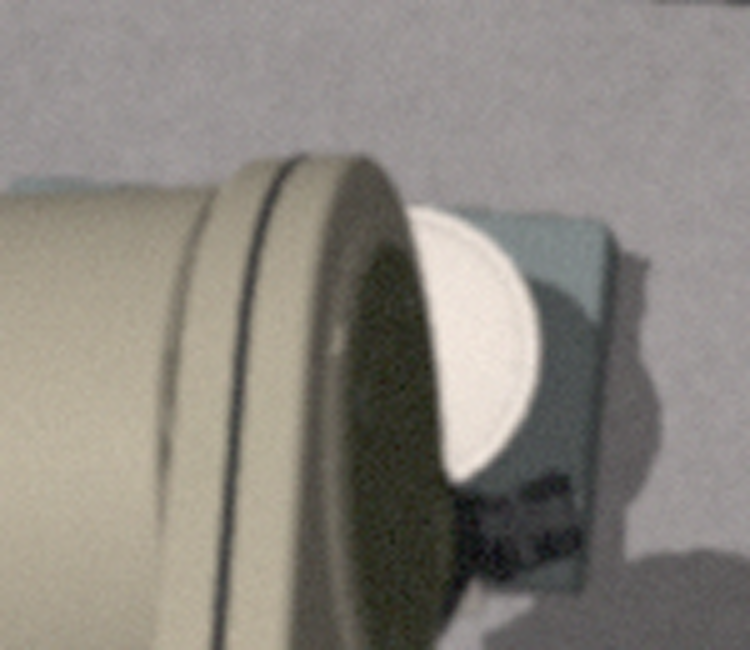

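Ball is centred (scene ≈(299.6,143.2)) and the dish is 3 mm short in y. I'll correct, then pause.

```bash
python3 -m pendant '[0,1,0,0,7, 0,1,-1,0,7, 0,0.7,-0.5,0,7, 0,0,0,0,7, 0,0,0,0,7, 0,0,0,0,7, 0,0,0,0,7, 0,0,0,0,7, 0,0,0,0,7, 0,0,0,0,7, 0,0,0,0,7, 0,0,0,0,7]'; python3 -m pendant '[0,0,0,0,7, 0,0,0,0,7, 0,0,0,0,7, 0,0,0,0,7, 0,0,0,0,7, 0,0,0,0,7, 0,0,0,0,7, 0,0,0,0,7, 0,0,0,0,7, 0,0,0,0,7, 0,0,0,0,7]'
python3 - <<'E'
from m1 import *
for n in ("scene",):
    s=viewer.snapshot(n);hsv=cv2.cvtColor(s["frame"],cv2.COLOR_BGR2HSV)
    o=(hsv[...,1]>110)&(hsv[...,0]<22);near=proj(s,(525,93,127));m,c,a=comp(o,near);print(n,"ball",a,c.round(1),ray(s,*c,127).round(1))
print(sensors.sense()["joint_pos"].round(1))
E
```

```text
time: 18.87
tool_pos: [449.1, 73.0, 128.4]
tcp_rot: [180.0, -1.2, 13.5]
ft_force: [-0.4, -0.4, -1.4]
finger_gap: 11.3
time: 19.78
tool_pos: [449.1, 73.0, 128.5]
tcp_rot: [180.0, -1.2, 13.5]
ft_force: [-0.9, -0.5, -1.9]
finger_gap: 10.7
scene ball 86 [300.2 143.2] [528.   90.3 127. ]
[  2.6 -12.6 115.7   0.2  75.8  79.1]
```

```bash
cat > plan.py <<'E'
import sys,numpy as np
from bench import sensors
s=sensors.sense();x,y=s["tool_pos"][:2];yaw=s["tcp_rot"][2]
C=np.array([525.9,93.0]);b=np.array([77.2,18.9]);L=lambda d:C-np.array([[np.cos(d),-np.sin(d)],[np.sin(d),np.cos(d)]])@b
f=lambda yw:L(np.radians(yw-13.5))
e=f(yaw)-[x,y];print("yaw",round(yaw,2),"TCP err now",e.round(1),"axis",( [x,y]-f(yaw)+C).round(1),"tilt",s["tcp_rot"][:2].round(2))
a=yaw
for st in map(float,sys.argv[1:]): 
    n=a+np.degrees(st);print(st,(f(n)-f(a)).round(1));a=n
E
python3 plan.py .01 .02 .03 .04 .04 .04 .04 .04
```

```text
yaw 13.49 TCP err now [-0.4  1.2] axis [526.3  91.8] tilt [179.96  -1.2 ]
0.01 [ 0.2 -0.8]
0.02 [ 0.4 -1.5]
0.03 [ 0.7 -2.3]
0.04 [ 1. -3.]
0.04 [ 1.1 -3. ]
0.04 [ 1.2 -2.9]
0.04 [ 1.4 -2.9]
0.04 [ 1.5 -2.8]
```

```bash
python3 -m pendant '[0.2,-0.7,0,0.01,7, 0.4,-1.4,0,0.02,7, 0.7,-2.2,0,0.03,7, 1,-2.9,0,0.04,7, 1.1,-3,0,0.04,7, 1.2,-2.9,0,0.04,7, 1.4,-2.9,0,0.04,7, 1.5,-2.8,0,0.04,7]';python3 plan.py .04 .04 .04 .04 .04 .04 .04 .04
```

```text
time: 20.5
tool_pos: [456.8, 53.2, 128.5]
tcp_rot: [180.0, -1.2, 29.5]
ft_force: [-0.8, 0.3, -1.1]
finger_gap: 10.8
yaw 29.53 TCP err now [0.1 0.3] axis [525.8  92.7] tilt [179.95  -1.2 ]
0.04 [ 1.6 -2.7]
0.04 [ 1.7 -2.7]
0.04 [ 1.8 -2.6]
0.04 [ 1.9 -2.5]
0.04 [ 2.  -2.4]
0.04 [ 2.1 -2.3]
0.04 [ 2.2 -2.3]
0.04 [ 2.3 -2.2]
```

```bash
python3 -m pendant '[1.6,-2.7,0,0.04,7, 1.7,-2.7,0,0.04,7, 1.8,-2.6,0,0.04,7, 1.9,-2.5,0,0.04,7, 2,-2.4,0,0.04,7, 2.1,-2.3,0,0.04,7, 2.2,-2.3,0,0.04,7, 2.3,-2.2,0,0.04,7]';python3 plan.py .04 .04 .04 .04 .04 .04 .04 .04; python3 -c "
from h import *
s=viewer.snapshot('scene');crop(s,225,80,150,130,5,'s11.png')"
```

```text
time: 21.17
tool_pos: [473.4, 31.1, 128.4]
tcp_rot: [179.9, -1.2, 49.4]
ft_force: [0.7, 1.1, -1.5]
finger_gap: 10.8
yaw 49.38 TCP err now [1.  1.3] axis [524.9  91.7] tilt [179.91  -1.19]
0.04 [ 2.5 -2. ]
0.04 [ 2.5 -1.9]
0.04 [ 2.6 -1.8]
0.04 [ 2.7 -1.7]
0.04 [ 2.8 -1.6]
0.04 [ 2.8 -1.5]
0.04 [ 2.9 -1.4]
0.04 [ 2.9 -1.3]
```

View pics/s11.png

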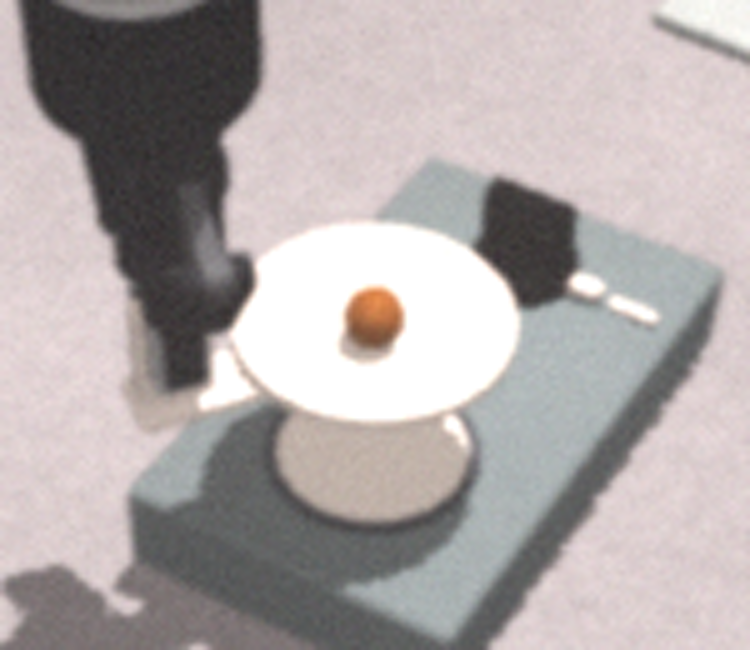

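The ball is centred (crop (375,317)) and the dish is level over the window. Continuing, with slight centring.

```bash
python3 -m pendant '[2.5,-1.9,0,0.04,7, 2.6,-1.8,0,0.04,7, 2.7,-1.7,0,0.04,7, 2.8,-1.6,0,0.04,7, 2.8,-1.5,0,0.04,7, 2.9,-1.4,0,0.04,7, 2.9,-1.3,0,0.04,7, 3,-1.2,0,0.04,7]';python3 plan.py .04 .04 .04 .04 .04 .04 .04 .04 .03 .02
```

```text
time: 21.88
tool_pos: [496.4, 17.2, 128.3]
tcp_rot: [179.9, -1.2, 68.6]
ft_force: [0.3, -0.8, -1.3]
finger_gap: 11.0
yaw 68.63 TCP err now [0.9 1.7] axis [525.   91.3] tilt [179.9   -1.17]
0.04 [ 3.  -1.1]
0.04 [ 3. -1.]
0.04 [ 3.1 -0.8]
0.04 [ 3.1 -0.7]
0.04 [ 3.1 -0.6]
0.04 [ 3.1 -0.5]
0.04 [ 3.2 -0.3]
0.04 [ 3.2 -0.2]
0.03 [ 2.4 -0.1]
0.02 [ 1.6 -0. ]
```

```bash
python3 -m pendant '[3,-1,0,0.04,7, 3.1,-0.8,0,0.04,7, 3.1,-0.7,0,0.04,7, 3.1,-0.5,0,0.04,7, 3.2,-0.4,0,0.04,7, 3.2,-0.3,0,0.04,7, 3.2,-0.2,0,0.04,7, 3.2,0,0,0.04,7, 3.2,0.1,0,0.04,7, 3.2,0.2,0,0.04,7]';python3 plan.py .04 .04 .03 .02 .01 .005
```

```text
time: 22.72
tool_pos: [529.3, 12.5, 127.9]
tcp_rot: [179.9, -1.1, 92.6]
ft_force: [0.5, -0.3, -1.3]
finger_gap: 10.7
yaw 92.61 TCP err now [0.6 1.1] axis [525.3  91.9] tilt [179.9   -1.13]
0.04 [3.2 0.2]
0.04 [3.2 0.3]
0.03 [2.4 0.3]
0.02 [1.6 0.3]
0.01 [0.8 0.1]
0.005 [0.4 0.1]
```

```bash
python3 -m pendant '[3.2,0.3,0,0.04,7, 3.2,0.4,0,0.04,7, 2.5,0.4,0,0.03,7, 1.7,0.3,0,0.02,7, 0.8,0.2,0,0.01,7, 0.4,0.1,0,0.005,7, 0,0,0,0,7, 0,0,0,0,7]';python3 plan.py
```

```text
time: 23.38
tool_pos: [541.9, 14.0, 127.5]
tcp_rot: [179.9, -1.1, 101.4]
ft_force: [-1.1, -0.2, -1.4]
finger_gap: 11.0
yaw 101.36 TCP err now [0.  1.2] axis [525.9  91.8] tilt [179.92  -1.11]
```

```bash
python3 -m pendant '[0.8,0.4,0.2,0.01,7, 1.2,0.5,0.2,0.015,7, 0.8,0.3,0.2,0.01,7, 0,0,0,0,7, 0,0,0,0,7, 0,0,0,0,7, 0,0,0,0,7, 0,0,0,0,7, 0,0,0,0,7]';python3 plan.py
python3 - <<'E'
from m1 import *
s=viewer.snapshot("scene");crop(s,225,80,150,130,5,"s12.png")
t=viewer.snapshot("top");crop(t,160,150,130,120,5,"t12.png")
cv2.imwrite("pics/full12.png",s["frame"]);cv2.imwrite("pics/fullt12.png",t["frame"])
for n,q in (("scene",s),("top",t)):
    hsv=cv2.cvtColor(q["frame"],cv2.COLOR_BGR2HSV);v=hsv[...,2]
    near=proj(q,(526,92.5,125));o=(hsv[...,1]>110)&(hsv[...,0]<22);m,c,a=comp(o,near);print(n,"ball",a,ray(q,*c,125.5).round(1))
    W=cloud(q);k=(W[...,2]>102)&(W[...,2]<138)&(np.hypot(W[...,0]-526,W[...,1]-92.5)<56)&(v>120);Q=W[k]
    r=np.hypot(Q[:,0]-526,Q[:,1]-92.5);k2=(r>14);A=np.c_[Q[k2],np.ones(k2.sum())][:,[0,1,3]]
    p=np.linalg.lstsq(A,Q[k2,2],rcond=None)[0];print("plane tilt deg",np.degrees(np.arctan(p[:2])).round(1),k2.sum(),"z at axis",(p@[526,92.5,1]).round(1))
# stand axes, now uncovered
hsv=cv2.cvtColor(t["frame"],cv2.COLOR_BGR2HSV);m=np.zeros((420,560),np.uint8)
W=cloud(t);k=(W[...,2]>14)&(W[...,2]<32)&(np.hypot(W[...,0]-539,W[...,1]+179)<75);P=W[k][:,:2].astype(np.float32);print("stand",[np.round(x,1) for x in cv2.minAreaRect(P)])
E
```

```text
time: 24.13
tool_pos: [544.7, 15.3, 128.2]
tcp_rot: [179.9, -1.1, 103.5]
ft_force: [0.2, -0.4, -1.6]
finger_gap: 11.2
yaw 103.52 TCP err now [0.1 0.5] axis [525.8  92.5] tilt [179.92  -1.11]
scene ball 92 [762.7 153.9 125.5]
plane tilt deg [ 7.3 -2.8] 200 z at axis 116.6
top ball 94 [523.5  93.3 125.5]
plane tilt deg [-1.5  0.9] 2222 z at axis 119.0
stand [array([ 539.6, -177.5]), array([90. , 90.2]), np.float64(13.4)]
```

View pics/full12.png

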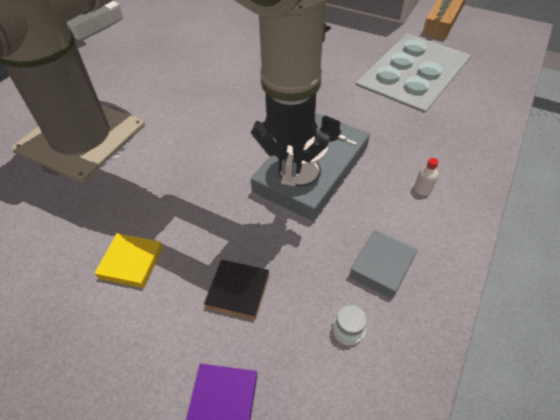

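View pics/s12.png

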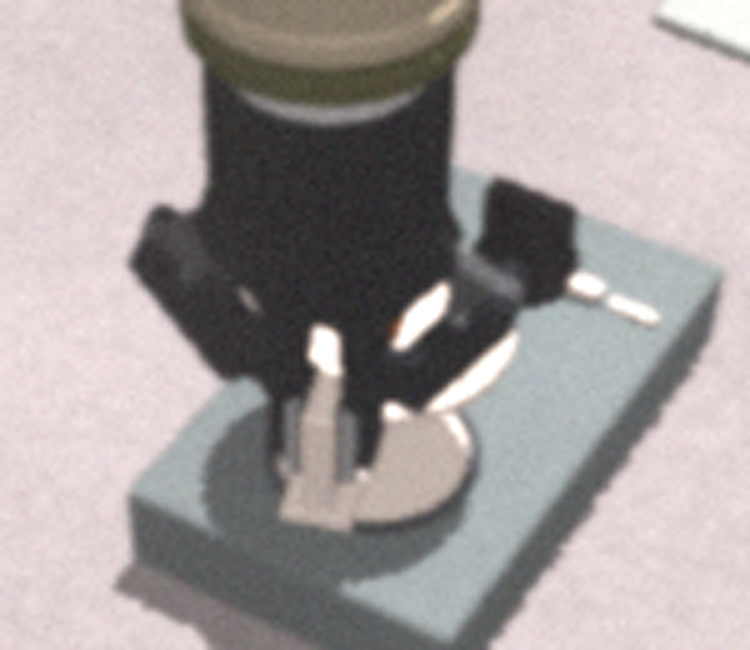

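View pics/fullt12.png

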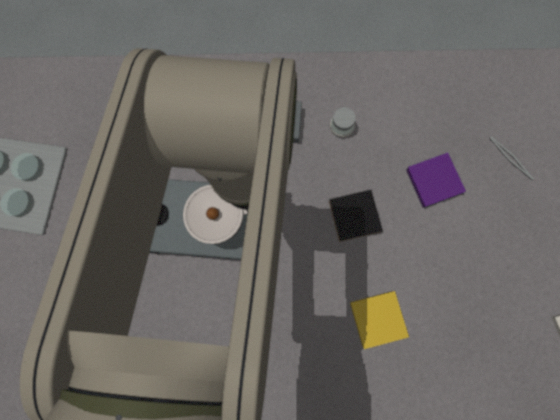

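The stand axes read 13.4° and the tool 103.5°, so the turn is 90.1°. The dish tilt in the top view is within 1.5°, and the ball sits mid-dish at top (213,213). I'll let it settle briefly and check once more before handing in.

```bash
python3 -m pendant '[0,0,0,0,7, 0,0,0,0,7, 0,0,0,0,7, 0,0,0,0,7, 0,0,0,0,7, 0,0,0,0,7]'
python3 - <<'E'
from m1 import *
t=viewer.snapshot("top");hsv=cv2.cvtColor(t["frame"],cv2.COLOR_BGR2HSV)
o=(hsv[...,1]>110)&(hsv[...,0]<22);m,c,a=comp(o,(213,213));print("ball",c.round(1),ray(t,*c,126).round(1))
w=((hsv[...,2]>120)&(hsv[...,1]<60));m,c,a=big(w,(213,213),30);P=plane(t,ell(m),125.5).astype(np.float32);print("dish",a,np.round(cv2.minEnclosingCircle(P)[0],1),cv2.minEnclosingCircle(P)[1],[np.round(x,1) for x in cv2.fitEllipse(P)[:2]])
crop(t,160,150,130,120,5,"t13.png")
from bench import job
E
```

```text
time: 24.73
tool_pos: [544.7, 15.3, 128.2]
tcp_rot: [179.9, -1.1, 103.5]
ft_force: [0.7, -0.3, -0.9]
finger_gap: 11.0
ball [212.2 213.1] [523.4  93.3 126. ]
dish 2341 [523.8  89.2] 58.75187301635742 [array([519.5,  95.6]), array([ 95.8, 113.2])]
```

View pics/t12.png

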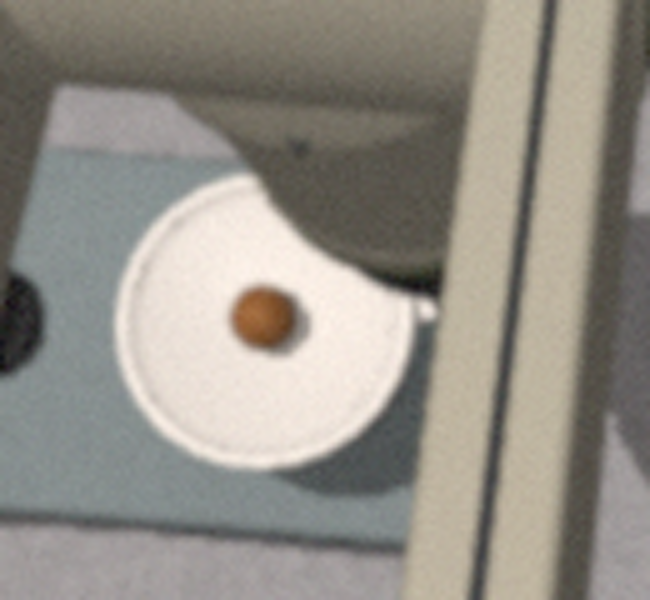

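The dish circle (centre about (265,320) in the crop) has the ball at its middle (263,317). Handing in.

```bash
python3 -c "
from bench import job
print(job.hand_in())"
```

```text
the job is handed in; nothing more can be done
None
```

I carried out the whole job in the order asked and handed it in at about 25 s, with the dish still held over the window. No verdict was reported.

- **Knob:** I turned it about 44° until its nose lined up with the raised mark by eye. The bar then read -3.3° in one view and -6.5° in the other, against about -4.6° for the box. Nose-to-mark directions read -7.6° and -13.7°. I put that down to the nose standing higher than the plane I assumed, but did not prove it.
- **Carry:** I lifted the dish by its fin without turning it, put it about 62 mm above the window within roughly 2 mm of its middle, and paused almost 2 s.
- **Turn:** I turned it counter-clockwise about its own axis. The tool stands at 103.5° and the stand at 13.4°, so the turn is 90.1°.
- **Last checks:**
    - By the tool pose, the dish axis is at (525.8, 92.5) mm, against (525.5, 93.5) mm for the window.
    - The top view shows the ball in the middle and the dish tilted by no more than about 1.5°.
    - The scene view gave a tilt of 7° from few, mostly hidden points, and its ball detection picked up the red bottle cap; I set both aside. The last circle fit in the top view was spoilt by the arm hiding part of the rim, so centring there was judged by eye.
- **Bystanders:** I did not touch the bottle, the jar or the slide box; they stand where they were in the last scene picture.

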